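Set the stock tags on the dispensary bin rack

TASK

Set the stock tags on the bin rack: with light pushes of the fingertips, flip the hinged tags that are wrong so that the tags of the full bins lie with the green face up and the tags of the bins down to their last item lie with the red face up. Do not grip the tags, and leave the stock in the bins and everything else on the counter where it is.

Things in the scene. Friction and masses are not known exactly. Their poses are not given: they have to be found in the camera images.
- rack: grey steel bin rack, fixed, 266 mm deep (x) by 550 mm wide (y); origin at the centre of its underside, x away from the robot, z up. Four equal blue open-topped bins stand in a row along y (130 mm apart, each 150 x 118 mm, rim 90 mm above the counter); along the front runs a flat tag rail, 86 mm deep, 95 mm above the counter, with one hinged tag straight in front of each bin.
- clip_a: holder of tag a on the rail; which of the four places it has differs from run to run. Origin at the middle of the tag's hinge pin, 103 mm above the counter, 8 mm above the rail; axes as the rack's, the pin along x. Its black V-shaped cradle reaches 11 mm to either side of the pin and 7 mm above it: pass over that with the fingertip.
- tag_a (a joint): tag a: plate 68 mm wide (along the pin), 4 mm thick, reaching 47 mm from the pin, one face red, one green. 0: leans left (rack +y) 45 degrees from upright, red face up; 1.571: leans right (-y), green face up. Leaning, its free edge is 33 mm above the pin and 33 mm to the side. 30 g, hinge nearly free: pushed from the side it leans to, in and up past upright (0.785), it drops over by itself.
- bin_a (a point): centre of the inner floor of the bin that belongs to tag a, 131 mm behind the tag's pin (rack +x), 15 mm above the counter
- clip_b: holder of tag b on the rail; which of the four places it has differs from run to run. Origin at the middle of the tag's hinge pin, 103 mm above the counter, 8 mm above the rail; axes as the rack's, the pin along x. Its black V-shaped cradle reaches 11 mm to either side of the pin and 7 mm above it: pass over that with the fingertip.
- tag_b (a joint): tag b: plate 68 mm wide (along the pin), 4 mm thick, reaching 47 mm from the pin, one face red, one green. 0: leans left (rack +y) 45 degrees from upright, red face up; 1.571: leans right (-y), green face up. Leaning, its free edge is 33 mm above the pin and 33 mm to the side. 30 g, hinge nearly free: pushed from the side it leans to, in and up past upright (0.785), it drops over by itself.
- bin_b (a point): centre of the inner floor of the bin that belongs to tag b, 131 mm behind the tag's pin (rack +x), 15 mm above the counter
- clip_c: holder of tag c on the rail; which of the four places it has differs from run to run. Origin at the middle of the tag's hinge pin, 103 mm above the counter, 8 mm above the rail; axes as the rack's, the pin along x. Its black V-shaped cradle reaches 11 mm to either side of the pin and 7 mm above it: pass over that with the fingertip.
- tag_c (a joint): tag c: plate 68 mm wide (along the pin), 4 mm thick, reaching 47 mm from the pin, one face red, one green. 0: leans left (rack +y) 45 degrees from upright, red face up; 1.571: leans right (-y), green face up. Leaning, its free edge is 33 mm above the pin and 33 mm to the side. 30 g, hinge nearly free: pushed from the side it leans to, in and up past upright (0.785), it drops over by itself.
- bin_c (a point): centre of the inner floor of the bin that belongs to tag c, 131 mm behind the tag's pin (rack +x), 15 mm above the counter
- clip_d: holder of tag d on the rail; which of the four places it has differs from run to run. Origin at the middle of the tag's hinge pin, 103 mm above the counter, 8 mm above the rail; axes as the rack's, the pin along x. Its black V-shaped cradle reaches 11 mm to either side of the pin and 7 mm above it: pass over that with the fingertip.
- tag_d (a joint): tag d: plate 68 mm wide (along the pin), 4 mm thick, reaching 47 mm from the pin, one face red, one green. 0: leans left (rack +y) 45 degrees from upright, red face up; 1.571: leans right (-y), green face up. Leaning, its free edge is 33 mm above the pin and 33 mm to the side. 30 g, hinge nearly free: pushed from the side it leans to, in and up past upright (0.785), it drops over by itself.
- bin_d (a point): centre of the inner floor of the bin that belongs to tag d, 131 mm behind the tag's pin (rack +x), 15 mm above the counter
- full_cartons_mid (a point): centre of a strapped block of nine upright white-and-orange cartons, 136 x 100 x 86 mm, which fills the bin it is in: that bin is full
- full_bottles_mid (a point): centre of a tray pack of twelve amber bottles with white caps, 138 x 104 x 82 mm, which fills the bin it is in: that bin is full
- last_carton_mid (a point): centre of a single carton, 86 x 33 x 45 mm, lying alone in a bin: that bin is not full
- last_bottle_mid (a point): centre of a single amber bottle with white cap, 31 mm across, 78 mm tall, standing alone in a bin: that bin is not full
- syrup: amber syrup bottle, 44 mm across, 85 mm tall, standing loose in front of the rack; origin under its centre
- tape: roll of surgical tape, 52 mm across, 25 mm high, loose in front of the rack; origin under its centre
- stamp: wooden hand stamp, 37 mm across, 70 mm tall, loose; origin under its centre
- ledger: black ledger, 158 x 216 x 30 mm, loose, lying flat; origin under its centre
- glove_box: white and green box of gloves, 120 x 230 x 75 mm, loose; origin under its centre
- pen_cup: grey cup with three pens, 80 mm across, 135 mm tall with the pens, loose; origin under its centre
Not all that is in view belongs to the job. Leave any blue look-alike of the part that bears full_cartons_mid alone.

How it is judged:
By the outcome, as a careful person would: the job done as asked, in the order asked, and still so for the second after the job is handed in, with the robot touching nothing.
It also fails if it takes over 38 s, if anything falls off the work surface, if the arm or the gripper's body presses on something with over 40 N, if the wrist force passes 120 N, or if a joint passes its speed limit or range.

ROBOT

A 7-joint arm with a two-finger parallel gripper is mounted at the origin on the work surface. World frame = base frame: x ahead of the robot, y to its left, z up, the work surface at z = 0. Lengths are in mm, angles in rad, forces in N, time in s.
With the tool pointing down it reaches from about 425 to 950 mm from the base axis. Payload 16.7 kg.
Tool frame: the origin (TCP) lies midway between the tips of the shut fingers; the grasp point (between the pads) lies 19 mm behind it; z points along the fingers, y is the direction in which the jaws open and shut (so a half turn about z gives the same grasp; the last joint's range is limited). The gripper opens to 94 mm and grips with 3 to 60 N. Pads are 16 mm wide; open, the fingers measure 119 mm over their backs; the gripper's body (75 mm by 177 mm) begins 78 mm behind the grasp point.
Start: joints at [1.036, 0.426, 0.074, 1.606, -0.034, 1.111, -0.067], TCP at [253.344, -625.613, 205.467] pointing down, gripper open.
Joint ranges: [-2.85, 2.85], [-0.5, 2.14], [-1.23, 1.37], [0.21, 2.46], [-1.02, 4.16], [0.16, 2.05], [-2.73, 2.73]. Speed limits (rad/s): [1.89, 1.89, 2.39, 2.39, 3.01, 3.01, 3.01].

INTERFACE

Orientations are given as a 3x3 rotation matrix whose columns are the frame's x, y, z axes.
In Python, from workcell import robot gives the robot as it stands.
- The arm moves only by the tool apply_moves, never from a script. Its argument "rows" is one flat list of numbers, 5 for each row, row after row: the shift along the tool's x, y, z in m, then the turn about the tool's z in degrees, then the opening, from 0 (shut) to 1 (fully open). A call has 1 to 20 rows; each row shifts and turns the commanded pose from where the row before left it, along the tool's axes as they then stand; what a row does not reach is not made up. A row lasts 1/8 s, in which the tool goes at most 62.5 mm and 10.7 degrees, less where a joint would pass 70% of its speed; a pose out of reach is approached as far as the arm can. A call with a gripper value outside its range is refused whole. The fingers move at their own pace and stop on an object; "newtons" is the grip in N (left out, the last holds). Time passes only in rows, so rows that do not move let the fingers close. It gives the time, the measured TCP pose, the force and the opening at its end, in the units of the state.
- robot.read_state(): the state, without advancing time (a new reading comes with each control period).
- robot.get_image(name): name is "scene" or "top" or "wrist"; returns the picture (400x640x3 uint8, red, green, blue); there is no depth.
- robot.calibration(name): a dict with "fx", "fy", "cx", "cy" (pixels), "xyz" and "rotation" of the camera in the world. Camera axes: x right, y down, z forward; pixel columns grow to the right and rows downward; lengths in mm; the calibration is good to about 2 mm. The wrist camera is an equidistant fisheye: a pixel r from the principal point sees the ray r / f radians off the axis. A picture is of the moment at which its call begins: read the wrist's pose just before it. calibration takes no time and is no camera call; for the wrist camera it gives the pose at the moment of the call.
- robot.sign_off(): hands the job in, once; it reports no verdict.
Trained networks look in the newest picture that a camera, given by its name, has taken for a name from the list of things; names that differ only in an ending like _2 or _b are one class to them, and where a whole thing is asked for, a point or a joint stands for the part that bears it (a point fixed in the world has none). Each returns a list of dicts, best first, with "confidence" (0 to 1); they miss things now and then, are a little off and sometimes report something else, mostly with a low value. They report only what shows in the picture. A call takes as long as a camera call. They do not tell look-alikes from the thing itself.
- robot.cut_out(camera, label): "pixels" (400x640 bool, what is visible of it) and "centre" ([column, row] in pixels, amid what is visible of it).
- robot.landmark_of(camera, label): "centre" ([column, row] in pixels: a listed point, or the origin of a listed thing).
The state is a dict: "clock": time; "q": joint angles; "qvel": joint speeds; "tau": joint torques, N m; "position": TCP position; "orientation": TCP orientation; "ft_force": force on the tool from outside, world axes, zero at the start; "torque": the same for the moment, N m; "opening": opening from 0.0 (shut) to 1.0 (fully open).
Only numpy, scipy, OpenCV 4.12 (cv2) and the standard library are available. Lean on these libraries where they do the work, as an engineer would, in place of code of your own. Each camera call takes 0.05 s, during which the arm holds its last target. There are 200 camera calls.

## Working session

There is one attempt and no reset: what is moved stays moved. The work goes in short steps, Python scripts to look and compute and a tool call to move; the robot and the scene stay as the last step left them, time stands still between calls to the robot, and variables do not carry over. Pictures are saved under pics/ and viewed, about 8 in all and at most 12, crops included, and the job is handed in when it is done.

Besides the shell and the picture viewer there is one more tool, called after "Request:" as name(argument=value, ...), one argument or row to a line, values as JSON. apply_moves: Moves the arm, as the interface text tells. Its arguments: {"type":"object","properties":{"rows":{"type":"array","items":{"type":"number"}},"newtons":{"type":"number"}},"required":["rows"]}

```bash
mkdir -p pics; cat > h.py <<'E'
import numpy as np, cv2
from workcell import robot
def ray(cam,px):
    c=robot.calibration(cam); 
    d=np.array([(px[0]-c["cx"])/c["fx"],(px[1]-c["cy"])/c["fy"],1.])
    return np.array(c["xyz"]),np.array(c["rotation"])@d
def onz(cam,px,z):
    o,d=ray(cam,px); return o+d*(z-o[2])/d[2]
def proj(cam,p):
    c=robot.calibration(cam); v=np.array(c["rotation"]).T@(np.array(p)-c["xyz"])
    return [c["cx"]+c["fx"]*v[0]/v[2],c["cy"]+c["fy"]*v[1]/v[2]]
E
python3 - <<'E'
from h import *
for n in("scene","top"):
    cv2.imwrite(f"pics/{n}.png",robot.get_image(n)[:,:,::-1])
    c=robot.calibration(n);print(n,c["xyz"],np.round(c["rotation"],2).tolist(),c["fx"])
H=dict(clip_a=103,full_cartons_mid=58,full_bottles_mid=56,last_carton_mid=37,last_bottle_mid=54,syrup=0,tape=0,stamp=0,pen_cup=0,glove_box=0,rack=0)
for n,z in H.items():
    for cam in("top","scene"):
        for r in robot.landmark_of(cam,n):
            if r["confidence"]>.3: print(n,cam,round(r["confidence"],2),np.round(r["centre"]),np.round(onz(cam,r["centre"],z)))
print(robot.read_state())
E
```

```text
scene [810.23938843 707.55812417 852.8865296 ] [[-0.9, 0.29, -0.33], [0.44, 0.63, -0.64], [0.02, -0.72, -0.69]] 377.1355684678045
top [ 346.51933041   17.90908711 1680.88810619] [[-0.02, -1.0, 0.06], [-1.0, 0.01, -0.02], [0.02, -0.06, -1.0]] 465.9152350703593
clip_a top 0.95 [343. 178.] [532. -89. 103.]
clip_a top 0.8 [389. 176.] [ 537. -244.  103.]
clip_a top 0.8 [312. 175.] [544.  17. 103.]
clip_a top 0.73 [274. 176.] [542. 145. 103.]
clip_a scene 0.88 [261. 153.] [ 537. -237.  103.]
clip_a scene 0.84 [288. 206.] [550.  20. 103.]
clip_a scene 0.77 [306. 237.] [549. 141. 103.]
clip_a scene 0.55 [273. 174.] [ 538. -124.  103.]
full_cartons_mid top 0.94 [465. 242.] [ 306. -512.   58.]
full_cartons_mid top 0.91 [386. 141.] [ 668. -247.   58.]
full_cartons_mid top 0.82 [403. 281.] [ 176. -294.   58.]
full_cartons_mid top 0.79 [339. 234.] [341. -74.  58.]
full_cartons_mid top 0.69 [438. 126.] [ 720. -432.   58.]
full_cartons_mid scene 0.86 [291. 112.] [ 322. -494.   58.]
full_cartons_mid scene 0.84 [189. 148.] [ 736. -426.   58.]
full_cartons_mid scene 0.8 [352. 135.] [ 182. -260.   58.]
[... 1565 characters left out ...]
]), 'qvel': array([-7.73214582e-04, -3.16879923e-04, -9.39230269e-05, -1.28338808e-04,
       -5.72813022e-04, -7.42542863e-04,  7.48425232e-04]), 'tau': array([ 5.50325312e-04, -9.35531473e+01,  3.66233177e+00, -4.54536939e+01,
       -4.90236492e-02,  1.33320413e-02,  8.84693850e-05]), 'position': array([ 253.35216268, -625.61102687,  205.46984187]), 'orientation': array([[ 9.26877988e-01,  3.75362751e-01,  2.16864339e-05],
       [ 3.75362749e-01, -9.26877987e-01,  5.85617159e-05],
       [ 4.20825650e-05, -4.61392859e-05, -9.99999998e-01]]), 'ft_force': array([-0.52406513,  0.24253901, -0.45307369]), 'torque': array([ 0.02575126, -0.01066032,  0.01844657]), 'opening': 0.9986971494416388}
```

```bash
python3 - <<'E'
import cv2
t=cv2.imread("pics/top.png")[90:300,150:490]; s=cv2.imread("pics/scene.png")[90:300,150:420]
cv2.imwrite("pics/topc.png",cv2.resize(t,None,fx=2.35,fy=2.35,interpolation=3)[:,:800])
cv2.imwrite("pics/scenec.png",cv2.resize(s,None,fx=2.8,fy=2.8,interpolation=3))
E
```

```text
(no output)
```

View pics/topc.png

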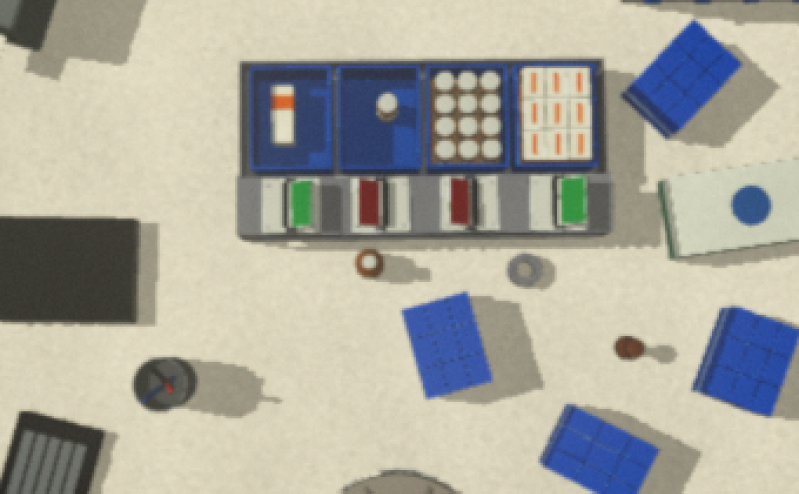

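View pics/scenec.png

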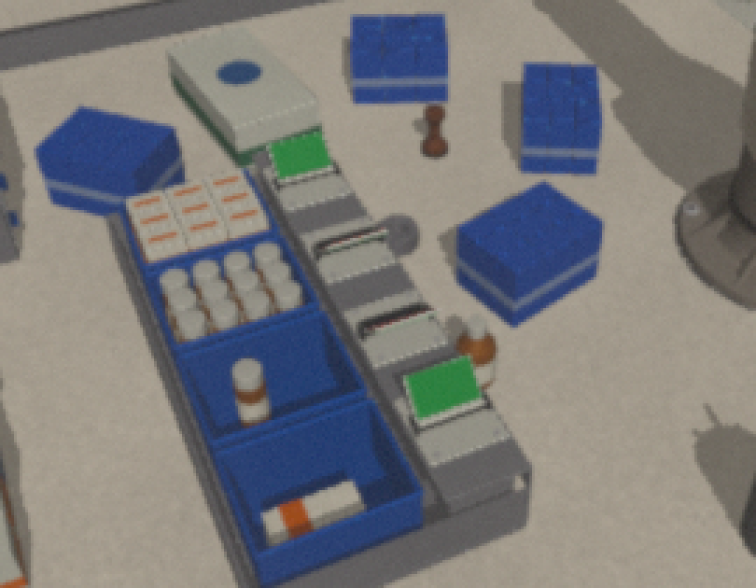

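Top picture (crop): the bins from left to right (+y to -y) and their tags are as follows.

| Bin | y (mm) | Crop pixel | Tag pixel | Tag shows | Verdict |
|---|---|---|---|---|---|
| Single carton | 145 | (283,115) | (302,203) | green | wrong |
| Single bottle | 15 | (387,105) | (369,203) | red | right |
| Twelve bottles | -113 | (467,115) | (462,203) | red | wrong |
| White/orange cartons | -243 | (557,115) | (573,203) | green | right |

Look-alikes: the four blue boxes at (683,78), (447,345), (748,360) and (600,450) don't count. The scene view confirms all of this.

Flips needed: place 3 (push toward -y) and place 1 (push toward +y).

Request:
apply_moves(
  rows=[0, 0, 0, 7.35, 0, 0, 0, 0, 7.35, 0, 0, 0, 0, 7.35, 0, 0.019, -0.0385, 0, 0, 0, 0.019, -0.0385, 0, 0, 0, 0.019, -0.0385, 0, 0, 0, 0.019, -0.0385, 0, 0, 0, 0.019, -0.0385, 0, 0, 0, 0.019, -0.0385, 0, 0, 0, 0.019, -0.0385, 0, 0, 0, 0.019, -0.0385, 0, 0, 0, 0.019, -0.0385, 0, 0, 0, 0.019, -0.0385, 0, 0, 0, 0.019, -0.0385, 0, 0, 0, 0.019, -0.0385, 0, 0, 0, 0.019, -0.0385, 0, 0, 0, 0.019, -0.0385, 0, 0, 0, 0.019, -0.0385, 0, 0, 0, 0, 0, 0, 0, 0],
)

```text
clock: 3.58
position: [539.4, -44.9, 205.5]
orientation: [[1.0, 0.004, 0.0], [0.004, -1.0, 0.001], [0.0, -0.001, -1.0]]
ft_force: [0.1, -0.7, 0.6]
opening: 0.007
```

```bash
python3 - <<'E'
from h import *
s=robot.read_state();print(s["clock"],s["position"],s["orientation"].round(3).tolist(),s["opening"])
c=robot.calibration("wrist");im=robot.get_image("wrist").copy()
R=np.array(c["rotation"]);o=np.array(c["xyz"])
def fp(p):
    v=R.T@(np.array(p)-o);r=np.hypot(v[0],v[1]);k=np.arctan2(r,v[2])/r
    return (c["cx"]+c["fx"]*v[0]*k,c["cy"]+c["fy"]*v[1]*k)
def un(px,z):
    a=np.array([(px[0]-c["cx"])/c["fx"],(px[1]-c["cy"])/c["fy"]]);t=np.hypot(*a)
    d=R@np.array([*(a/t*np.sin(t)),np.cos(t)]);return o+d*(z-o[2])/d[2]
for r in robot.landmark_of("wrist","clip_a"):
    print(round(r["confidence"],2),np.round(r["centre"]),np.round(un(r["centre"],103)))
for y in(145,15,-113,-243):
    for x in (508,576): cv2.circle(im,tuple(int(v) for v in fp((x,y,103))),3,(255,255,0),-1)
cv2.imwrite("pics/w1.png",im[:,:,::-1])
E
```

```text
3.575 [539.40054275 -44.89306995 205.49930478] [[1.0, 0.004, 0.0], [0.004, -1.0, 0.001], [0.0, -0.001, -1.0]] 0.006884227779797357
0.97 [386. 203.] [ 537. -112.  103.]
0.95 [138. 201.] [538. 146. 103.]
0.76 [498. 205.] [ 535. -240.  103.]
```

View pics/w1.png

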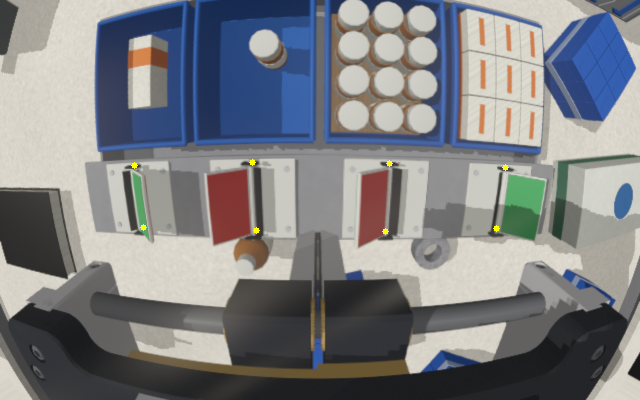

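The wrist view confirms the pins: clip landmarks at (386,203) give y=-112 and (138,201) give y=146. Both tags stand as seen from the top, and the gap for the fingertip is free.

Request:
apply_moves(
  rows=[0, 0, 0.029, 0, 0, 0, 0, 0.029, 0, 0, 0, 0, 0.029, 0, 0, 0, 0.008, 0, 0, 0, 0, 0.008, 0, 0, 0, 0, 0.008, 0, 0, 0, 0, 0.008, 0, 0, 0, 0, 0.008, 0, 0, 0, 0, 0.008, 0, 0, 0, 0, 0.005, 0, 0, 0, 0, 0.005, 0, 0, 0, 0, 0.004, 0, 0, 0, 0, 0, 0, 0, 0, 0, 0, 0, 0, 0],
)

```text
clock: 5.42
position: [538.4, -109.9, 118.5]
orientation: [[1.0, 0.0, 0.0], [0.0, -1.0, 0.0], [0.0, -0.0, -1.0]]
ft_force: [-0.1, -0.1, -0.2]
opening: 0.006
```

```bash
python3 - <<'E'
from h import *
im=robot.get_image("scene");cv2.imwrite("pics/s2.png",cv2.resize(im[90:300,150:420],None,fx=2.8,fy=2.8)[:,:,::-1])
E
```

```text
(no output)
```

View pics/s2.png

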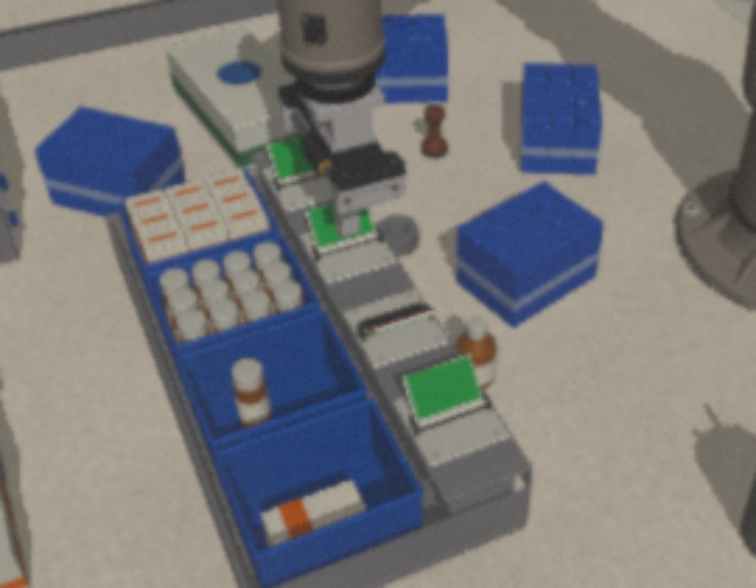

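The tag of the bottles bin (scene crop (340,225)) is now green and nothing presses on it. Next I lift and go to place 1, descending at y=80 between tags 2 and 1, and push toward +y.

Request:
apply_moves(
  rows=[0, -0.005, -0.029, 0, 0, 0, 0, -0.029, 0, 0, 0, 0, -0.029, 0, 0, 0, -0.037, 0, 0, 0, 0, -0.037, 0, 0, 0, 0, -0.037, 0, 0, 0, 0, -0.037, 0, 0, 0, 0, -0.037, 0, 0, 0, 0, 0, 0, 0],
)

```text
invalid input at $.rows: expected a multiple of 5 numbers
```

Request:
apply_moves(
  rows=[0, -0.005, -0.029, 0, 0, 0, 0, -0.029, 0, 0, 0, 0, -0.029, 0, 0, 0, -0.037, 0, 0, 0, 0, -0.037, 0, 0, 0, 0, -0.037, 0, 0, 0, 0, -0.037, 0, 0, 0, 0, -0.037, 0, 0, 0, 0, 0, 0, 0, 0],
)

```text
clock: 6.6
position: [538.1, 83.1, 205.6]
orientation: [[1.0, 0.004, 0.0], [0.004, -1.0, 0.001], [0.0, -0.001, -1.0]]
ft_force: [-0.6, 0.1, -0.6]
opening: 0.007
```

Request:
apply_moves(
  rows=[0, 0.003, 0, 0, 0, 0, 0, 0.029, 0, 0, 0, 0, 0.029, 0, 0, 0, 0, 0.029, 0, 0, 0, -0.008, 0, 0, 0, 0, -0.008, 0, 0, 0, 0, -0.008, 0, 0, 0, 0, -0.008, 0, 0, 0, 0, -0.008, 0, 0, 0, 0, -0.008, 0, 0, 0, 0, -0.005, 0, 0, 0, 0, -0.005, 0, 0, 0, 0, -0.003, 0, 0, 0, 0, 0, 0, 0, 0, 0, 0, 0, 0, 0],
)

```text
clock: 8.48
position: [538.4, 137.6, 118.5]
orientation: [[1.0, -0.0, -0.0], [-0.0, -1.0, -0.0], [-0.0, 0.0, -1.0]]
ft_force: [0.0, -0.6, -0.1]
opening: 0.003
```

Request:
apply_moves(
  rows=[0, 0.004, -0.029, 0, 0, 0, 0, -0.029, 0, 0, 0, 0, -0.04, 0, 0, 0, 0, -0.04, 0, 0, 0, 0, 0, 0, 0],
)

```text
clock: 9.1
position: [539.8, 134.1, 259.5]
orientation: [[1.0, -0.001, 0.005], [-0.001, -1.0, 0.001], [0.005, -0.001, -1.0]]
ft_force: [-0.0, 0.5, 0.5]
opening: 0.005
```

```bash
python3 - <<'E'
from h import *
im=robot.get_image("scene");w=robot.get_image("wrist")
cv2.imwrite("pics/s3.png",np.vstack([cv2.resize(im[100:300,150:420],(432,320)),cv2.resize(w[:260],(432,176))])[:,:,::-1])
E
```

```text
(no output)
```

View pics/s3.png

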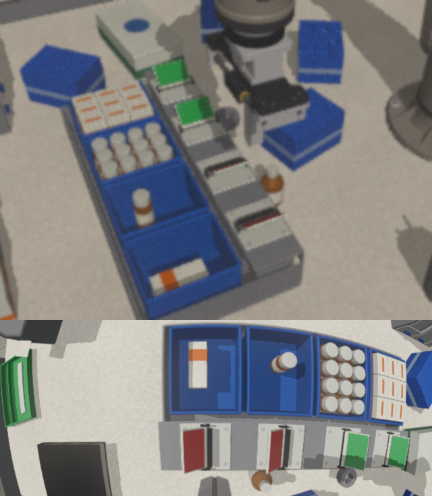

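The wrist view shows the tags, left to right, as red (195,450), red (275,450), green (355,450) and green (398,450). That matches carton, bottle, twelve bottles and cartons. The stock and the loose things are where they were.

```bash
python3 -c "
from workcell import robot
print(robot.sign_off())"
```

```text
the job is handed in; nothing more can be done
None
```

All four tags now match their bins, and the job is handed in. I flipped two tags with light pushes of the shut fingertips: the twelve-bottle bin's tag from red to green, and the single-carton bin's tag from green to red. The other two tags were already right, and I left them alone.

The last scene and wrist pictures show red, red, green, green, which fits single carton, single bottle, twelve bottles and cartons. The stock and the loose things look unmoved by eye; I did not re-measure their positions. Force readings at the end of each move were under 1 N; I did not read the peak during the pushes. The arm was clear of everything at 9.1 s on the clock.

One check disagreed: the first top-camera estimate of the twelve-bottle tag's pin was about 23 mm off. The wrist view corrected it before I pushed.

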